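# Clear the brass offcuts from the bench plate

## Robot

A 7-joint arm with a two-finger parallel gripper is mounted at the origin on the work surface. World frame = base frame: x ahead of the robot, y to its left, z up, the work surface at z = 0. Lengths are in m, angles in rad, forces in N, time in s.
With the tool pointing down it reaches from about 0.4 to 0.85 m from the base axis. Payload 10.4 kg.
Tool frame: the origin (TCP) lies on the front face of the gripper's body, between the roots of the fingers; the fingertips stand 73 mm ahead of it and the grasp point (between the pads) lies 54 mm ahead of it; z points along the fingers, y is the line along which they close (so a half turn about z gives the same grasp; the last joint's range is limited). The gripper opens to 85 mm and grips with 20 to 120 N. Pads are 22 mm wide; open, the fingers measure 114 mm over their backs; the gripper's body (76 mm by 85 mm) begins 54 mm behind the grasp point. The pads swing forward as they close: fully open they stand 13 mm farther back than shut.
Start: joints at [-1.364, 0.332, -0.065, 1.46, 0.022, 1.35, -0.088], TCP at [0.142, 0.609, 0.304] pointing down, gripper open.
Joint ranges: [-2.6, 2.6], [-0.5, 2.12], [-1.47, 1.34], [0.16, 2.42], [-1.27, 4.41], [0.06, 2.06], [-2.6, 2.6]. Speed limits (rad/s): [2.22, 2.22, 2.79, 2.79, 3.14, 3.14, 3.14].

## Interface

Orientations are given as a unit quaternion [x, y, z, w].
In Python, from workcell import manip gives the robot as it stands.
- The arm moves only by the shell command python3 -m jog 'ROWS' [FORCE]. ROWS is JSON, a list of rows, each an object with "grip": the gripper command: -1 is fully open, 1 is shut, values between are in proportion; "slide": the shift along the tool's x, y, z in cm, a list of three; "yaw": the turn about the tool's z in rad. A call has 1 to 8 rows; each row shifts and turns the commanded pose from where the row before left it, along the tool's axes as they then stand; what a row does not reach is not made up. A row lasts 1/10 s, in which the tool goes at most 50 mm and 8.59 degrees, less where a joint would pass 70% of its speed; a pose out of reach is approached as far as the arm can. A call with a gripper value outside its range is refused whole. The fingers move at their own pace and stop on an object; FORCE is the grip in N (left out, the last holds). Time passes only in rows, so rows that do not move let the fingers close. It gives the time, the measured TCP pose, the force, the opening and the grip force at its end, in the units of the state.
- manip.get_obs(): the state, without advancing time (a new reading comes with each control period).
- manip.camera(name): name is "side" or "top"; returns the picture (384x512x3 uint8, blue, green, red); there is no depth.
- manip.calibration(name): a dict with "vfov" (degrees; the focal length in pixels is half the picture's height over the tangent of half this angle, whatever the lens; pixels are square), "cx", "cy" (the principal point, pixels), "camera_from_world" (4x4, takes a point from world to camera coordinates). Camera axes: x right, y down, z forward; pixel columns grow to the right and rows downward; lengths in m; the calibration is good to about 2 mm. A picture is of the moment at which its call begins. calibration takes no time and is no camera call.
- manip.hand_in(): hands the job in; it is judged then, once.
Trained networks look in the newest picture that a camera, given by its name, has taken for a name from the list of things; names that differ only in an ending like _2 or _b are one class to them, and where a whole thing is asked for, a point or a joint stands for the part that bears it (a point fixed in the world has none). Each returns a list of dicts, best first, with "conf" (0 to 1); they miss things now and then, are a little off and sometimes report something else, mostly with a low value. They report only what shows in the picture. A call takes as long as a camera call.
- manip.masks_of(thing, camera): "region" (384x512 bool, what is visible of it) and "centre" ([column, row] in pixels, amid what is visible of it).
The state is a dict: "clock": time; "joint_pos": joint angles; "joint_velocities": joint speeds; "tau": joint torques, N m; "position": TCP position; "ee_rot": TCP orientation; "ft_force": force on the tool from outside, world axes, zero at the start; "torque": the same for the moment, N m; "grip_width": opening from 0.0 (shut) to 1.0 (fully open); "grasp_force": force on a finger pad.
Only numpy, scipy, OpenCV 4.12 (cv2) and the standard library are available. Lean on these libraries where they do the work, as an engineer would, in place of code of your own. Each camera call takes 0.05 s, during which the arm holds its last target. There are 200 camera calls.

## Task

First turn the extractor's dial back to the long mark, so that the suction will not carry off the scrap. Then take the scraper block from its stand and wipe all five brass offcuts off the bench plate into the catch tray, without touching them with the gripper. Put the scraper back upright on its stand, and leave the jar, hammer and punch block alone.

Things in the scene. Friction and masses are not known exactly. Their poses are not given: they have to be found in the camera images.
- dial (a joint): angle (rad) of the extractor's black selector dial, 0 to 2.4, growing clockwise seen from above. At 0 its white pointer points along -x of switch_box. The long white mark (the one asked for) is at 0.4; two short marks are at 1.1 and 1.8. It starts between 1.1 and 1.8, turns on an upright axis and stays where it is left
- dial_grip (a point): on the dial's axis, 7 mm below the top of its finger bar, 81 mm above the table: the height to pinch at. The upright finger bar is 62 mm long, 14 mm thick, 30 mm high, over a round skirt 66 mm across whose top is 58 mm above the table. This frame turns with the dial: the bar lies along its x axis and the white pointer is at its -x end
- switch_box: fixed grey painted switch box that carries the dial, 110 x 120 x 50 mm (x, y, z); origin at the centre of its underside, the dial's axis above the origin
- bench_plate: fixed steel bench plate on a wooden plinth, 150 x 200 mm (x, y), top 40 mm above the table; origin at the centre of the underside. Steel lips 10 mm wide and 10 mm high run along both long sides (140 mm clear between them, along x); the +y and -y ends are open, one leads to the tray and the other to the stand
- tray: fixed grey open catch tray, 150 x 120 mm (x, y), 32 mm high, walls 4 mm; origin at the centre of its underside. It stands at one open end of the bench plate (either +y or -y end, it varies), parallel to it, its rim 8 mm under the plate's end and 2 mm below the plate
- stand: fixed flat pale wooden stand for the scraper, 150 x 120 x 32 mm (x, y, z), at the bench plate's other open end; origin at the centre of its underside
- scraper: loose wooden scraper block, standing upright on its stand: foot 126 x 28 x 36 mm (x, y, z) with a dark rubber edge at the bottom, and on it a grip 80 mm long (x), 24 mm thick (y), reaching from 36 to 92 mm above the underside; origin at the centre of the underside, 0.16 kg
- strip: brass offcut, a flat strip 42 x 16 x 7 mm (x, y, z), lying loose on the bench plate; origin at the centre of its underside
- square: brass offcut, a flat square 26 x 26 x 7 mm, lying loose on the bench plate; origin at the centre of its underside
- disc: brass offcut, a flat disc 28 mm across, 7 mm thick, lying loose on the bench plate; origin at the centre of its underside
- angle: brass offcut, a flat L shape 34 x 32 x 7 mm, lying loose on the bench plate; origin at the centre of its underside
- tee: brass offcut, a flat T shape 36 x 30 x 7 mm, lying loose on the bench plate; origin at the centre of its underside
- jar: bystander: amber glass jar, 60 mm across, 90 mm high, origin under its centre
- hammer: bystander: hammer lying on the table along its x axis, head towards +x
- punch_block: bystander: wooden block 80 x 110 x 50 mm with upright steel punches to about 110 mm, origin under its centre

How it is judged:
By the outcome, as a careful person would: the job done as asked, in the order asked, and still so for the second after the job is handed in, with the robot touching nothing.
It also fails if it takes over 61 s, if anything falls off the work surface, if the arm or the gripper's body presses on something with over 40 N, if the wrist force passes 120 N, or if a joint passes its speed limit or range.

## Working session

There is one attempt and no reset: what is moved stays moved. The work goes in short steps, Python scripts to look and compute and a shell command to move; the robot and the scene stay as the last step left them, time stands still between calls to the robot, and variables do not carry over. Pictures are saved under pics/ and viewed, at most 10 in all, crops included, and the job is handed in when it is done.

```bash
mkdir -p pics; python3 - <<'E'
from workcell import manip
import cv2,numpy as np
o=manip.get_obs();print({k:np.round(v,3).tolist() for k,v in o.items()})
for c in("top","side"):
    cv2.imwrite(f"pics/{c}0.png",manip.camera(c))
    k=manip.calibration(c);print(c,k['vfov'],k['cx'],k['cy'],np.round(k['camera_from_world'],4).tolist())
    for t in "dial switch_box bench_plate tray stand scraper strip square disc angle tee jar hammer punch_block".split():
        try:
            for m in manip.masks_of(t,c)[:2]:print(c,t,round(m['conf'],2),np.round(m['centre'],1),m['region'].sum())
        except Exception as e:print(t,e)
E
```

```text
{'clock': 0.0, 'joint_pos': [-1.364, 0.333, -0.065, 1.461, 0.022, 1.35, -0.089], 'joint_velocities': [0.001, -0.0, -0.0, 0.0, 0.001, 0.001, -0.0], 'tau': [-0.001, -62.546, 0.049, -39.16, 0.016, 0.01, 0.0], 'position': [0.142, 0.608, 0.303], 'ee_rot': [0.115, 0.993, -0.001, -0.0], 'ft_force': [-0.932, 0.646, -0.154], 'torque': [0.012, -0.01, 0.011], 'grasp_force': 0.0, 'grip_width': 0.998}
top 43.73710622242318 255.7860064485688 194.64232953194545 [[0.0225, -0.9996, 0.0161, -0.0481], [-0.9964, -0.0238, -0.0815, 0.4938], [0.0818, -0.0142, -0.9965, 1.282], [0.0, 0.0, 0.0, 1.0]]
top dial 0.6 [225.4 120.9] 465
top switch_box 0.75 [223.5 123.3] 2021
top bench_plate 0.78 [223.2 186.8] 3734
top tray 0.94 [284.5 195.2] 2295
top stand 0.68 [162.  188.1] 1670
top scraper 0.92 [172.2 180.8] 768
top scraper 0.62 [374.2 278.2] 1442
top strip 0.62 [222.5 120.5] 478
top square 0.59 [245.8 183.1] 99
top square 0.57 [168.5 185.2] 738
top disc 0.55 [286.7 194.7] 2286
top angle 0.46 [230.4 193.5] 91
top tee 0.66 [283.7 194.2] 2271
top tee 0.61 [212.7 177.1] 95
top jar 0.56 [357.  110.4] 536
top jar 0.48
[... 254 characters left out ...]
, 0.1623], [0.3589, 0.7387, -0.5706, 1.0581], [0.0, 0.0, 0.0, 1.0]]
side dial 0.8 [297.3 164.2] 292
side switch_box 0.78 [297.2 167.6] 1413
side switch_box 0.57 [244.5 187. ] 2011
side bench_plate 0.86 [246.6 185.5] 2148
side tray 0.68 [270.2 218.6] 2228
side stand 0.66 [209.5 161.8] 339
side stand 0.32 [298.1 161.6] 281
side scraper 0.6 [231.9 178.4] 64
side scraper 0.57 [228.1 151.5] 933
side square 0.54 [258.7 184.6] 79
side disc 0.44 [229.4 180. ] 56
side angle 0.72 [230.6 150.8] 989
side angle 0.46 [246.  183.7] 86
side tee 0.38 [251.1 170.1] 59
side jar 0.83 [386.4 233. ] 878
side hammer 0.65 [269.6 138.2] 394
side hammer 0.28 [295.8 169.4] 1418
side punch_block 0.62 [230.9 307.7] 2840
```

```bash
cat > h.py <<'E'
from workcell import manip
import cv2,numpy as np
def world(c,uv,z):
    k=manip.calibration(c);f=192/np.tan(np.radians(k['vfov']/2));T=np.array(k['camera_from_world']);R,t=T[:3,:3],T[:3,3]
    o=-R.T@t;uv=np.atleast_2d(uv).astype(float)
    d=np.c_[(uv[:,0]-k['cx'])/f,(uv[:,1]-k['cy'])/f,np.ones(len(uv))]@R
    return (o+d*((z-o[2])/d[:,2])[:,None])[:,:2]
def proj(c,P):
    k=manip.calibration(c);f=192/np.tan(np.radians(k['vfov']/2));T=np.array(k['camera_from_world'])
    q=np.atleast_2d(P)@T[:3,:3].T+T[:3,3];return q[:,:2]/q[:,2:]*f+[k['cx'],k['cy']]
def mask(t,c,i=0):return manip.masks_of(t,c)[i]
def rect(m,c,z):
    ys,xs=np.nonzero(m['region']);(cx,cy),(w,h),a=cv2.minAreaRect(world(c,np.c_[xs,ys],z).astype(np.float32)*1000)
    return np.round([cx,cy,w,h,a],1)
E
python3 - <<'E'
from h import *
top=manip.camera("top");side=manip.camera("side")
for t,z in dict(dial=.088,switch_box=.05,bench_plate=.045,tray=.032,stand=.032,scraper=.092,jar=.09,hammer=.02,punch_block=.05).items():
    print(t,rect(mask(t,"top"),"top",z))
cv2.imwrite("pics/t1.png",cv2.resize(top[80:230,110:310],None,fx=4,fy=4,interpolation=cv2.INTER_CUBIC))
cv2.imwrite("pics/s1.png",cv2.resize(side[110:260,180:380],None,fx=4,fy=4,interpolation=cv2.INTER_CUBIC))
E
```

```text
dial [678.8  52.9  61.   60.1   1.5]
switch_box [504.5  41.5 201.4 152.5  87.6]
bench_plate [505.7  43.  199.9 151.2  87.8]
tray [ 498.9 -113.   111.4  150.5   87.9]
stand [ 498.2 -112.3  113.5  152.7   88.4]
scraper [514.7 182.4  40.9 123.8  81.9]
jar [ 719.3 -296.2   57.7   81.3   52.6]
hammer [686.6 316.9  94.4 260.1  72.9]
punch_block [ 283.6 -346.6   85.8  116.1   16.6]
```

View pics/t1.png

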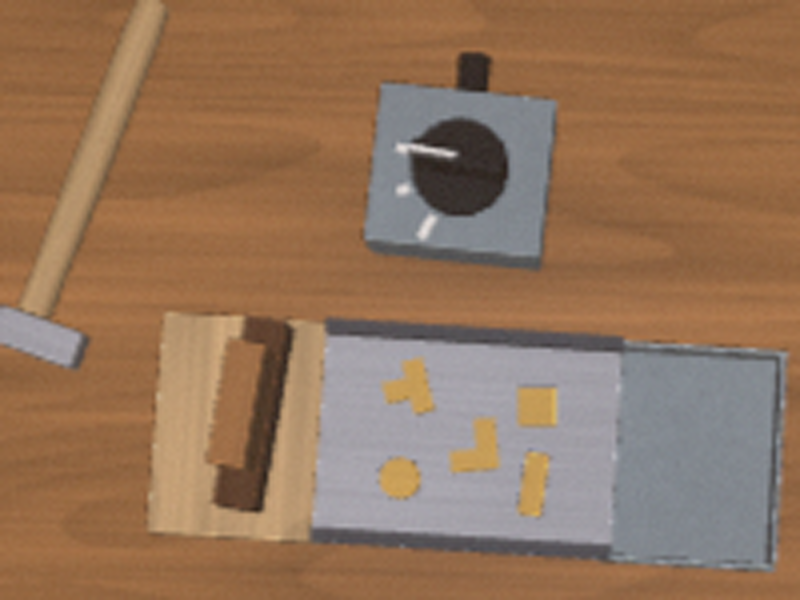

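View pics/s1.png

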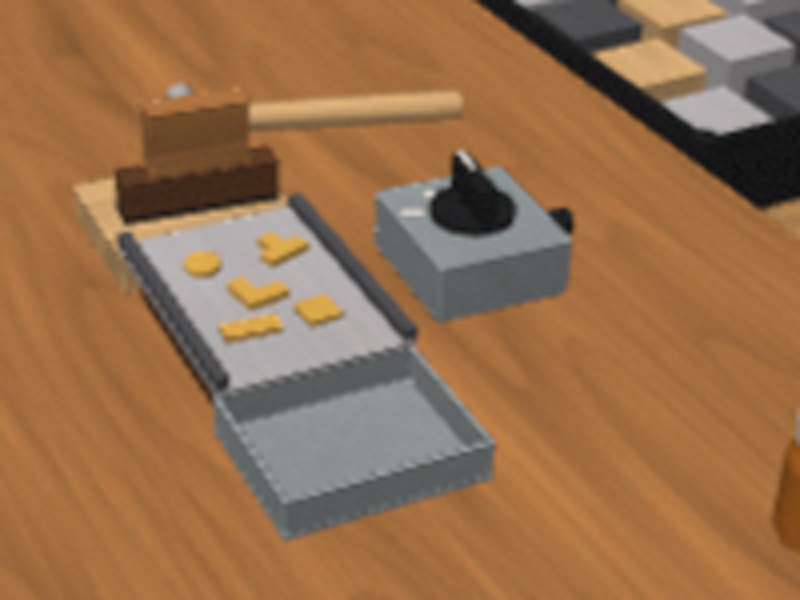

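View pics/top0.png

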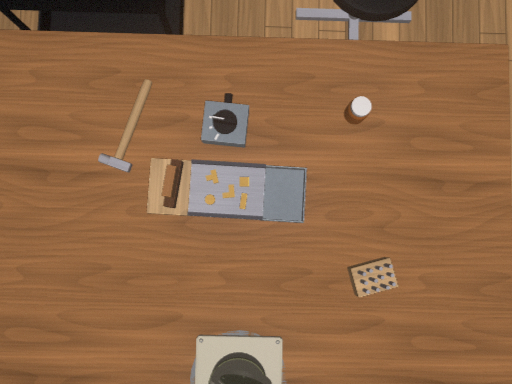

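```bash
python3 - <<'E'
from h import *
C=lambda L:np.array(L)/4+[110-.375,80-.375]
W=lambda L,z:world("top",C(L),z)
P=lambda n,a:print(n,np.round(a*1000,1).tolist())
P("box",W([(380,83),(556,100),(540,260),(367,240)],.05))
P("skirt ctr",W([(460,167)],.058)); P("ptr",W([(400,148),(457,155)],.088)); P("bar top other end",W([(506,170)],.088));P("marks",W([(428,226),(403,190)],.051))
P("grip top",W([(228,338),(266,341),(243,468),(207,462)],.124))
P("foot bottom front edge",W([(290,323),(263,511)],.068))
P("plate end tray",W([(622,340),(610,558)],.05));P("plate end stand",W([(328,320),(310,542)],.05))
P("lips inner",W([(326,336),(620,352),(312,530),(611,545)],.05))
P("tray",W([(787,352),(774,570)],.032));P("stand",W([(165,312),(150,532)],.032))
m=mask("scraper","side");print(m['conf'])
for t in["stand","switch_box","bench_plate"]:
  for x in manip.masks_of(t,"top"):print(t,round(x['conf'],2),rect(x,"top",.05 if t!="stand" else .032))
c=W([(460,167)],.058)[0]
p=cv2.imread("pics/top0.png");q=cv2.imread("pics/side0.png")
cv2.imwrite("pics/dial.png",np.hstack([cv2.resize(p[98:148,198:253],(440,400),interpolation=2),cv2.resize(q[138:193,268:323],(358,400),interpolation=2)]))
E
```

```text
box [[744.3, 107.6], [735.8, -11.4], [626.2, -3.3], [636.8, 113.0]]
skirt ctr [[686.3, 51.6]]
ptr [[690.7, 89.5], [687.1, 52.2]]
bar top other end [[678.0, 19.9]]
marks [[647.2, 72.3], [671.2, 89.8]]
grip top [[557.8, 190.4], [556.5, 166.6], [476.2, 178.0], [479.4, 200.5]]
foot bottom front edge [[576.7, 159.9], [452.5, 173.1]]
plate end tray [[573.5, -59.4], [427.6, -54.5]]
plate end stand [[582.1, 137.2], [433.6, 144.2]]
lips inner [[571.3, 138.2], [565.4, -58.2], [441.6, 143.1], [436.3, -55.0]]
tray [[570.7, -172.2], [422.7, -165.5]]
stand [[587.5, 249.6], [438.5, 253.7]]
0.84
stand 0.36 [ 498.2 -112.3  113.5  152.7   88.4]
switch_box 0.26 [504.5  41.5 201.4 152.5  87.6]
bench_plate 0.74 [505.2  42.7 199.1 150.6  87.8]
bench_plate 0.42 [ 729.  -303.9   59.4   88.2   46.2]
bench_plate 0.18 [526.7  -2.7  24.1  24.    1.4]
```

View pics/dial.png

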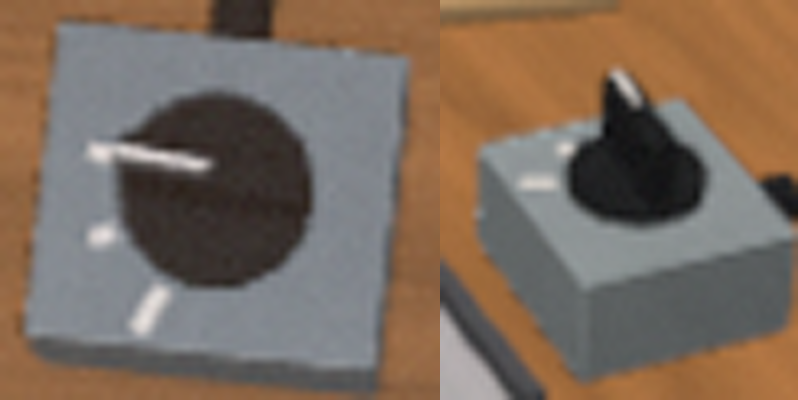

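```bash
python3 -m jog '[{"grip":-1,"slide":[-2,-1.3,0],"yaw":0},{"grip":-1,"slide":[-4.1,-2.6,0],"yaw":0},{"grip":-1,"slide":[-4.1,-2.6,0],"yaw":0},{"grip":-1,"slide":[-4.1,-2.6,0],"yaw":0},{"grip":-1,"slide":[-4.1,-2.6,0],"yaw":0},{"grip":-1,"slide":[-4.1,-2.6,0],"yaw":0},{"grip":-1,"slide":[-4.1,-2.6,0],"yaw":0},{"grip":-1,"slide":[-4.1,-2.6,0],"yaw":0}]' 60; python3 -m jog '[{"grip":-1,"slide":[-4.1,-2.6,0],"yaw":0},{"grip":-1,"slide":[-4.1,-2.6,0],"yaw":0},{"grip":-1,"slide":[-4.1,-2.6,0],"yaw":0},{"grip":-1,"slide":[-4.1,-2.6,0],"yaw":0},{"grip":-1,"slide":[-4.1,-2.6,0],"yaw":0},{"grip":-1,"slide":[-4.1,-2.6,0],"yaw":0},{"grip":-1,"slide":[-4.1,-2.6,0],"yaw":0},{"grip":-1,"slide":[-4.1,-2.6,0],"yaw":0}]'; python3 -m jog '[{"grip":-1,"slide":[-2,-1.3,0],"yaw":0},{"grip":-1,"slide":[0,0,0],"yaw":0.14},{"grip":-1,"slide":[0,0,0],"yaw":0.14},{"grip":-1,"slide":[0,0,0],"yaw":0.14},{"grip":-1,"slide":[0,0,0],"yaw":0.14},{"grip":-1,"slide":[0,0,0],"yaw":0.14},{"grip":-1,"slide":[0,0,0],"yaw":0.14},{"grip":-1,"slide":[0,0,0],"yaw":0.14}]'; python3 -m jog '[{"grip":-1,"slide":[0,0,0],"yaw":0.13},{"grip":-1,"slide":[0,0,0],"yaw":0.13},{"grip":-1,"slide":[0,0,0],"yaw":0.13},{"grip":-1,"slide":[0,0,0],"yaw":0.13},{"grip":-1,"slide":[0,0,0],"yaw":0}]'
```

```text
clock: 3.05
position: [0.398, 0.3471, 0.3042]
ee_rot: [0.115, 0.993, 0.0, 0.0]
ft_force: [1.4, 0.4, 0.5]
grip_width: 1.005
grasp_force: 0.0
clock: 3.85
position: [0.67, 0.0703, 0.304]
ee_rot: [0.114, 0.993, 0.0, 0.0]
ft_force: [0.2, 0.5, -0.1]
grip_width: 0.998
grasp_force: 0.0
clock: 4.65
position: [0.6854, 0.0545, 0.3039]
ee_rot: [0.571, 0.821, 0.0, -0.0]
ft_force: [-0.8, 0.2, 0.2]
grip_width: 1.003
grasp_force: 0.0
clock: 5.15
position: [0.6854, 0.0546, 0.3038]
ee_rot: [0.762, 0.648, -0.0, -0.0]
ft_force: [-0.2, 0.4, -0.6]
grip_width: 1.002
grasp_force: 0.0
```

```bash
python3 -m jog '[{"grip":-1,"slide":[-0.3,0.1,3],"yaw":0},{"grip":-1,"slide":[0,0,4.2],"yaw":0},{"grip":-1,"slide":[0,0,4.2],"yaw":0},{"grip":-1,"slide":[0,0,3.5],"yaw":0},{"grip":-1,"slide":[0,0,1.8],"yaw":0},{"grip":0.4,"slide":[0,0,0],"yaw":0},{"grip":0.6,"slide":[0,0,0],"yaw":0},{"grip":0.7,"slide":[0,0,0],"yaw":0}]' 30;python3 -m jog '[{"grip":1,"slide":[0,0,0],"yaw":0},{"grip":1,"slide":[0,0,0],"yaw":0},{"grip":1,"slide":[0,0,0],"yaw":0},{"grip":1,"slide":[0,0,0],"yaw":0}]'
```

```text
clock: 5.95
position: [0.6871, 0.0511, 0.1393]
ee_rot: [0.761, 0.649, 0.001, 0.001]
ft_force: [-0.1, -0.3, 0.2]
grip_width: 0.51
grasp_force: 0.0
clock: 6.35
position: [0.6869, 0.0511, 0.1383]
ee_rot: [0.761, 0.649, 0.001, 0.001]
ft_force: [2.3, -0.8, 6.1]
grip_width: 0.157
grasp_force: 34.9
```

```bash
python3 -m jog '[{"grip":1,"slide":[0,0,0],"yaw":-0.1},{"grip":1,"slide":[0,0,0],"yaw":-0.14},{"grip":1,"slide":[0,0,0],"yaw":-0.14},{"grip":1,"slide":[0,0,0],"yaw":-0.14},{"grip":1,"slide":[0,0,0],"yaw":-0.14},{"grip":1,"slide":[0,0,0],"yaw":-0.14},{"grip":1,"slide":[0,0,0],"yaw":-0.14},{"grip":1,"slide":[0,0,0],"yaw":-0.14}]';python3 -m jog '[{"grip":1,"slide":[0,0,0],"yaw":-0.1},{"grip":1,"slide":[0,0,0],"yaw":-0.07},{"grip":1,"slide":[0,0,0],"yaw":0},{"grip":1,"slide":[0,0,0],"yaw":0}]'
```

```text
clock: 7.15
position: [0.6887, 0.052, 0.1384]
ee_rot: [0.316, 0.949, 0.002, 0.004]
ft_force: [16.5, 2.5, -4.9]
grip_width: 0.159
grasp_force: 33.5
clock: 7.55
position: [0.6889, 0.0523, 0.1384]
ee_rot: [0.237, 0.971, 0.002, 0.004]
ft_force: [16.0, 2.3, -4.0]
grip_width: 0.157
grasp_force: 33.5
```

```bash
python3 -m jog '[{"grip":0.3,"slide":[0,0,0],"yaw":0},{"grip":0,"slide":[0,0,0],"yaw":0},{"grip":0,"slide":[0,0,0],"yaw":0},{"grip":0,"slide":[0,0,-2],"yaw":0},{"grip":0,"slide":[0,0,-4],"yaw":0},{"grip":0,"slide":[0,0,-4],"yaw":0},{"grip":-1,"slide":[5,0,-2],"yaw":0},{"grip":-1,"slide":[5,0,0],"yaw":0}]'; python3 -m jog '[{"grip":-1,"slide":[5,0,0],"yaw":0},{"grip":-1,"slide":[5,0,0],"yaw":0},{"grip":-1,"slide":[4,0,0],"yaw":0},{"grip":-1,"slide":[0,0,0],"yaw":0}]'
python3 - <<'E'
from h import *
p=manip.camera("top");q=manip.camera("side")
cv2.imwrite("pics/dial2.png",np.hstack([cv2.resize(p[98:148,198:253],(440,400),interpolation=2),cv2.resize(q[138:193,268:323],(358,400),interpolation=2)]))
E
```

```text
clock: 8.35
position: [0.6009, 0.0949, 0.2584]
ee_rot: [0.239, 0.971, 0.001, 0.002]
ft_force: [-0.2, 0.9, -0.6]
grip_width: 0.817
grasp_force: 0.0
clock: 8.75
position: [0.472, 0.1633, 0.2554]
ee_rot: [0.235, 0.972, 0.001, -0.001]
ft_force: [0.5, 0.2, 0.3]
grip_width: 1.002
grasp_force: 0.0
```

View pics/dial2.png

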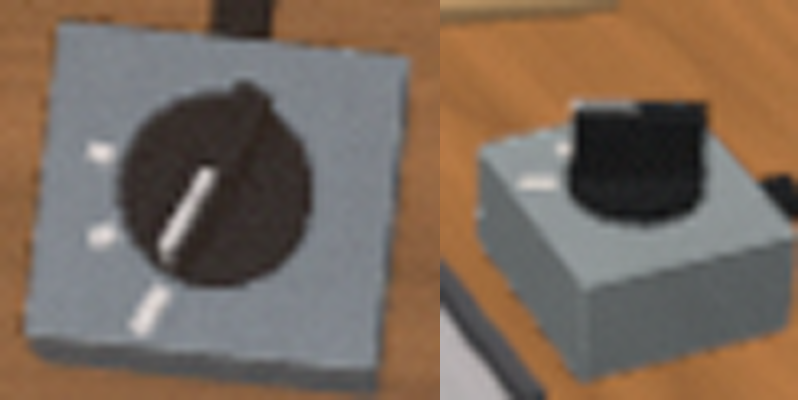

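```bash
python3 -m jog '[{"grip":-1,"slide":[-1.5,1.9,0],"yaw":0},{"grip":-1,"slide":[-1.6,1.85,0],"yaw":0},{"grip":-1,"slide":[0,0,0],"yaw":-0.12},{"grip":-1,"slide":[0,0,0],"yaw":-0.12},{"grip":-1,"slide":[0,0,0],"yaw":-0.11},{"grip":-1,"slide":[0,0,2],"yaw":0},{"grip":-1,"slide":[0,0,2],"yaw":0},{"grip":-1,"slide":[0,0,0],"yaw":0}]' 60
```

```text
clock: 9.65
position: [0.5207, 0.1777, 0.2128]
ee_rot: [0.066, 0.998, -0.001, -0.002]
ft_force: [0.0, 0.1, 0.4]
grip_width: 1.003
grasp_force: 0.0
```

```bash
python3 -m jog '[{"grip":-1,"slide":[0.4,0.4,0.5],"yaw":0},{"grip":-1,"slide":[0,0,2.5],"yaw":0},{"grip":-1,"slide":[0,0,2],"yaw":0},{"grip":-1,"slide":[0,0,0.9],"yaw":0},{"grip":0,"slide":[0,0,0],"yaw":0},{"grip":0.2,"slide":[0,0,0],"yaw":0},{"grip":0.4,"slide":[0,0,0],"yaw":0},{"grip":0.6,"slide":[0,0,0],"yaw":0}]' 60;python3 -m jog '[{"grip":1,"slide":[0,0,0],"yaw":0},{"grip":1,"slide":[0,0,0],"yaw":0},{"grip":1,"slide":[0,0,0],"yaw":0}]'
```

```text
clock: 10.45
position: [0.518, 0.184, 0.1574]
ee_rot: [0.065, 0.998, 0.0, 0.001]
ft_force: [0.8, 0.7, 0.0]
grip_width: 0.332
grasp_force: 0.0
clock: 10.75
position: [0.5179, 0.184, 0.1572]
ee_rot: [0.065, 0.998, 0.0, 0.0]
ft_force: [-1.1, -0.1, 6.7]
grip_width: 0.276
grasp_force: 63.0
```

```bash
python3 -m jog '[{"grip":1,"slide":[0,0,-1],"yaw":0},{"grip":1,"slide":[0,0,-1.3],"yaw":0},{"grip":1,"slide":[0,0,0],"yaw":-0.093},{"grip":1,"slide":[0.7,0,0],"yaw":0},{"grip":1,"slide":[0,0,0],"yaw":0}]' 
python3 - <<'E'
from h import *
p=manip.camera("top");q=manip.camera("side")
cv2.imwrite("pics/scr.png",np.hstack([cv2.resize(p[140:230,140:240],(400,360),interpolation=2),cv2.resize(q[110:200,195:295],(400,360),interpolation=2)]))
E
```

```text
clock: 11.25
position: [0.5097, 0.1841, 0.1797]
ee_rot: [0.019, 1.0, 0.0, -0.0]
ft_force: [0.4, 0.4, -1.0]
grip_width: 0.271
grasp_force: 61.9
```

View pics/scr.png

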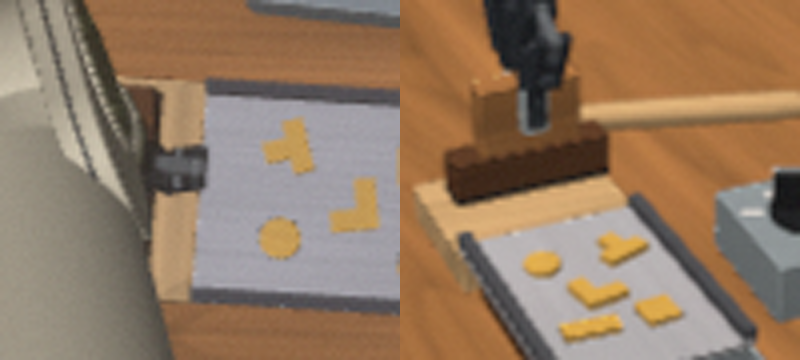

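```bash
python3 - <<'E'
from h import *
S=lambda L,z:print(np.round(1000*world("side",np.array(L)/4+[195-100-.375,110-.375],z),1).tolist())
T=lambda L,z:print(np.round(1000*world("top",np.array(L)/4+[140-.375,140-.375],z),1).tolist())
S([(450,203),(607,171)],.0545); S([(445,154),(606,124)],.0905)
S([(462,235),(475,237),(626,203),(640,197)],.05)
T([(160,90)],.0905);T([(207,80),(205,95),(193,287),(192,300)],.05)
T([(264,150),(259,240)],.047)
E
```

```text
[[442.0, 179.6], [570.4, 171.3]]
[[444.8, 191.5], [574.5, 181.0]]
[[435.9, 139.7], [443.6, 132.9], [565.9, 127.8], [579.6, 131.1]]
[[568.6, 163.0]]
[[582.0, 137.9], [571.9, 138.9], [443.6, 142.5], [435.0, 142.9]]
[[536.3, 98.7], [476.0, 100.2]]
```

```bash
python3 -m jog '[{"grip":1,"slide":[-0.15,-1.5,0],"yaw":0},{"grip":1,"slide":[0,-2.5,0],"yaw":0},{"grip":1,"slide":[0,-2.2,0],"yaw":0},{"grip":1,"slide":[0,0,0],"yaw":0},{"grip":1,"slide":[0,0,0.8],"yaw":0},{"grip":1,"slide":[0,0,0.4],"yaw":0},{"grip":1,"slide":[0,0,0.15],"yaw":0},{"grip":1,"slide":[0,0,0],"yaw":0}]'
```

```text
clock: 12.15
position: [0.5096, 0.1226, 0.1656]
ee_rot: [0.018, 1.0, -0.0, -0.0]
ft_force: [-0.1, 0.2, -1.5]
grip_width: 0.272
grasp_force: 61.9
```

```bash
python3 -m jog '[{"grip":1,"slide":[0.05,0,0.1],"yaw":0},{"grip":1,"slide":[0,0,0],"yaw":0}]'
```

```text
clock: 12.35
position: [0.5094, 0.1225, 0.1652]
ee_rot: [0.018, 1.0, 0.0, 0.0]
ft_force: [0.5, -0.0, 2.2]
grip_width: 0.274
grasp_force: 62.2
```

```bash
python3 -m jog '[{"grip":1,"slide":[0,-0.7,0],"yaw":0},{"grip":1,"slide":[0,-1.3,0],"yaw":0},{"grip":1,"slide":[0,-1.4,0],"yaw":0},{"grip":1,"slide":[0,-1.4,0],"yaw":0},{"grip":1,"slide":[0,-1.4,0],"yaw":0},{"grip":1,"slide":[0,-1.4,0],"yaw":0},{"grip":1,"slide":[0,-1.4,0],"yaw":0}]'
```

```text
clock: 13.05
position: [0.506, 0.031, 0.1652]
ee_rot: [0.018, 1.0, 0.0, 0.0]
ft_force: [0.9, 4.0, 5.1]
grip_width: 0.274
grasp_force: 62.7
```

```bash
python3 -m jog '[{"grip":1,"slide":[0,-1.4,0],"yaw":0},{"grip":1,"slide":[0,-1.4,0],"yaw":0},{"grip":1,"slide":[0,-1.4,0],"yaw":0},{"grip":1,"slide":[0,-1.4,0],"yaw":0},{"grip":1,"slide":[0,-1.2,0],"yaw":0},{"grip":1,"slide":[0,-1.2,0],"yaw":0},{"grip":1,"slide":[0,-0.7,0],"yaw":0},{"grip":1,"slide":[0,0,0],"yaw":0}]'
python3 - <<'E'
from h import *
p=manip.camera("top");q=manip.camera("side")
cv2.imwrite("pics/push.png",np.hstack([cv2.resize(p[140:230,220:320],(400,360),interpolation=2),cv2.resize(q[150:240,210:310],(400,360),interpolation=2)]))
E
```

```text
clock: 13.85
position: [0.5025, -0.0572, 0.1651]
ee_rot: [0.019, 1.0, -0.001, 0.0]
ft_force: [-0.1, -3.2, 7.3]
grip_width: 0.271
grasp_force: 63.1
```

View pics/push.png

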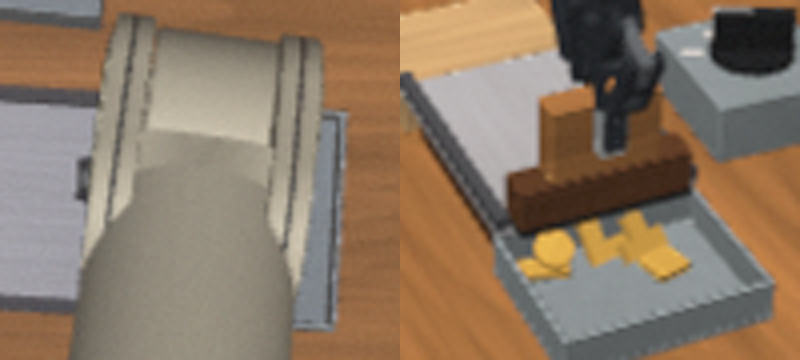

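```bash
python3 -m jog '[{"grip":1,"slide":[0,-0.7,-0.1],"yaw":0},{"grip":1,"slide":[0,-0.6,0],"yaw":0},{"grip":1,"slide":[0,0,0],"yaw":0},{"grip":1,"slide":[0,0,-1.2],"yaw":0},{"grip":1,"slide":[0,0,-1.5],"yaw":0},{"grip":1,"slide":[0,2,-0.5],"yaw":0},{"grip":1,"slide":[0,4,0],"yaw":0},{"grip":1,"slide":[0,4,0],"yaw":0}]'; python3 -m jog '[{"grip":1,"slide":[0,4,0],"yaw":0},{"grip":1,"slide":[0,4,0],"yaw":0},{"grip":1,"slide":[0,4,0],"yaw":0},{"grip":1,"slide":[0,3.5,0],"yaw":0},{"grip":1,"slide":[0,1,0],"yaw":0},{"grip":1,"slide":[0,0,0],"yaw":0}]'
python3 - <<'E'
from h import *
p=manip.camera("top");q=manip.camera("side")
cv2.imwrite("pics/back.png",np.hstack([cv2.resize(p[140:230,220:320],(400,360),interpolation=2),cv2.resize(q[130:240,200:310],(400,400),interpolation=2)[:360]]))
E
```

```text
clock: 14.75
position: [0.5061, 0.033, 0.1991]
ee_rot: [0.019, 1.0, 0.0, 0.001]
ft_force: [0.8, 0.3, -1.9]
grip_width: 0.275
grasp_force: 62.0
clock: 15.35
position: [0.5116, 0.1989, 0.1983]
ee_rot: [0.017, 1.0, 0.0, 0.0]
ft_force: [-0.1, -0.7, -0.8]
grip_width: 0.271
grasp_force: 61.9
```

View pics/back.png

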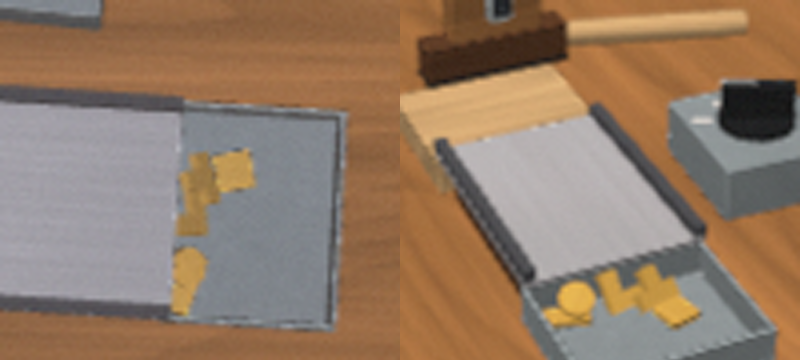

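```bash
python3 -m jog '[{"grip":1,"slide":[0,-0.3,1.5],"yaw":0},{"grip":1,"slide":[0,0,1.5],"yaw":0},{"grip":1,"slide":[0,0,0.6],"yaw":0},{"grip":1,"slide":[0,0,0.4],"yaw":0},{"grip":1,"slide":[0,0,0.1],"yaw":0},{"grip":1,"slide":[0,0,0],"yaw":0}]'
```

```text
clock: 16.05
position: [0.5122, 0.1938, 0.1575]
ee_rot: [0.019, 1.0, 0.0, 0.0]
ft_force: [-0.2, 0.1, -0.6]
grip_width: 0.279
grasp_force: 61.9
```

```bash
python3 -m jog '[{"grip":1,"slide":[0,0,0.07],"yaw":0},{"grip":1,"slide":[0,0,0],"yaw":0},{"grip":0.3,"slide":[0,0,0],"yaw":0},{"grip":0,"slide":[0,0,0],"yaw":0},{"grip":-0.5,"slide":[0,0,0],"yaw":0},{"grip":-1,"slide":[0,0,0],"yaw":0},{"grip":-1,"slide":[0,0,0],"yaw":0},{"grip":-1,"slide":[0,0,-1],"yaw":0}]';python3 -m jog '[{"grip":-1,"slide":[0,0,-4],"yaw":0},{"grip":-1,"slide":[0,0,-4],"yaw":0},{"grip":-1,"slide":[0,0,-4],"yaw":0},{"grip":-1,"slide":[4,0,0],"yaw":0},{"grip":-1,"slide":[4,0,0],"yaw":0},{"grip":-1,"slide":[2,0,0],"yaw":0},{"grip":-1,"slide":[0,0,0],"yaw":0}]'
python3 - <<'E'
from h import *
p=manip.camera("top");q=manip.camera("side")
cv2.imwrite("pics/end.png",np.hstack([cv2.resize(p[80:230,110:310],(400,300),interpolation=2),cv2.resize(q[110:260,180:380],(400,300),interpolation=2)]))
E
```

```text
clock: 16.85
position: [0.5112, 0.1938, 0.1655]
ee_rot: [0.018, 1.0, -0.001, -0.001]
ft_force: [-0.8, -0.9, -0.7]
grip_width: 1.0
grasp_force: 0.0
clock: 17.55
position: [0.41, 0.1981, 0.2873]
ee_rot: [0.017, 1.0, 0.001, 0.0]
ft_force: [-0.2, -0.8, 0.2]
grip_width: 0.998
grasp_force: 0.0
```

View pics/end.png

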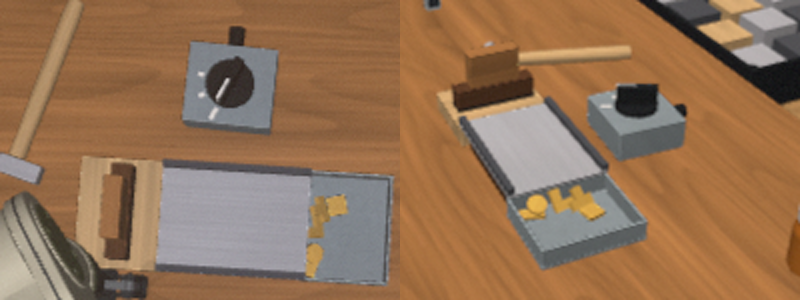

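The scraper is upright on its stand (110,215 in the left half). The plate is empty, all five pieces are in the tray, and the dial pointer lines up with the long mark (215,110).

```bash
python3 -c "from workcell import manip;print(manip.hand_in())"
```

```text
the job is handed in; nothing more can be done
None
```

The job is handed in at about 17.6 s of 61 s: the last pictures show the dial on the long mark to within about 2°, all five offcuts in the tray, some leaning on its near wall, and the scraper upright on its stand; I moved nothing near the jar, hammer or punch block.

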